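Slide the brass nut driver into the time lock

TASK

Take the all-brass hex nut driver out of the wooden stand and set its tip down on the bare lid of the green time lock casing, about five centimetres from the middle of the round hole. Then slide the tip along the lid until it is over the hole and drops in, and leave the driver standing upright there by itself, fully home with its collar on the lid. Leave the blue-handled driver in its stand.

Things in the scene. Friction and masses are not known exactly. Their poses are not given: they have to be found in the camera images.
- brass_driver: All-brass hex nut driver, the one to use; stands upright, tip down, in one of the stand's two wells. Origin: centre of the tip (rod's lower end), z up the rod. Heights above the tip: rod 16 mm in diameter 0-35 mm, round collar 56 mm in diameter 35-41 mm, hexagonal grip 30 mm across flats 41-121 mm. Two flats face +x and -x, the rest every 60 degrees. 0.15 to 0.31 kg.
- steel_driver: The driver to leave alone: same shape and size, but a blue grip and a steel collar and rod; in the stand's other well, 130 mm from the brass one, its top 131 mm above the table: carry the brass one above or round it. Origin and axes as for the brass one.
- time_lock: Green steel casing, fixed: 160 mm along x, 180 along y, 60 high, flat lid. Origin at the centre of its underside, z up. Lid has one round brass-rimmed hole, and three white brass-rimmed dials, flush, in a row near its +x edge (x = 52 mm). From the hole towards +y the lid is bare: at x = -25 mm, from y = -15 to +85 mm.
- lock_hole (a point): Centre of the hole's mouth, level with the lid (60 mm above the table), at x = -25, y = -40 mm of the casing; axes as the casing's. The hole is 40 mm in diameter, 45 mm deep: the driver's rod has 12 mm to spare all round and its collar comes to rest on the lid.
- stand: Dark wooden block, fixed: 70 mm along x, 220 along y, 45 high; origin at the centre of its underside. Two wells at y = -65 and +65 mm, 23 mm in diameter, 40 mm deep. A driver's collar rests on the block's top (tip 10 mm above the table), so raise it 36 mm or more to free it.

How it is judged (in metres and radians):
On the way, in this order (a step that is already met when the one before it is completed fails the run):
1. the brass driver's tip touches the lid of the time lock casing, its centre more than 30 mm from the hole's centre (contact force between brass_driver and time_lock above 0.3 N and horizontal distance between brass_driver and lock_hole above 0.03 m and z of brass_driver in the frame of lock_hole between -0.004 and 0.006 m), for 0.05 s.
2. the tip comes in sideways over the rim of the hole, not more than 8 mm above the lid and 12 to 28 mm from the hole's centre (horizontal distance between brass_driver and lock_hole between 0.012 and 0.028 m and z of brass_driver in the frame of lock_hole between -0.004 and 0.008 m).
At the end, for the whole second after the job is handed in: The brass driver stands by itself in the hole of the time lock casing: tip at least 30 mm below the lid (35 mm is fully home) and within 16 mm of the hole's axis, upright within about 10 degrees (0.17 rad), at rest; the blue-handled driver is within 30 mm of where it started (horizontal distance between brass_driver and lock_hole below 0.016 m and z of brass_driver in the frame of lock_hole below -0.03 m and angle between brass_driver's own z axis and vertical below 0.17 rad and linear speed of brass_driver below 0.02 m/s and distance of steel_driver from where it was at the start of the episode below 0.03 m); the robot touches nothing.
It fails at once if the blue-handled driver is moved by more than 30 mm (distance of steel_driver from where it was at the start of the episode above 0.03 m).
It also fails if it takes over 40 s, if anything falls off the work surface, if the arm or the gripper's body presses on something with over 40 N, if the wrist force passes 120 N, or if a joint passes its speed limit or range.

ROBOT

A 7-joint arm with a two-finger parallel gripper is mounted at the origin on the work surface. World frame = base frame: x ahead of the robot, y to its left, z up, the work surface at z = 0. Lengths are in mm, angles in degrees, forces in N, time in s.
With the tool pointing down it reaches from about 400 to 850 mm from the base axis. Payload 4.5 kg.
Tool frame: the origin (TCP) lies on the mounting face of the last link; the fingertips stand 166 mm ahead of it and the grasp point (between the pads) lies ctrl.hold_point_z ahead of it (ctrl.hold_point_z is the distance from the TCP to the grasp point, in mm); z points along the fingers, y is the line along which they close (so a half turn about z gives the same grasp; the last joint's range is limited). The gripper opens to 88 mm and grips with 3 to 60 N. Pads are 18 mm wide; open, the fingers measure 123 mm over their backs; the gripper's body (75 mm by 187 mm) begins 45 mm behind the grasp point.
Start: joints at [-63.896, 39.483, -11.15, 89.685, 9.013, 51.709, -12.324], TCP at [255.858, 570.241, 404.743] pointing down, gripper open.
Joint ranges: [-172.22, 172.22], [-26.19, 119.32], [-84.43, 86.54], [7.71, 146.69], [-57.33, 237.33], [2.42, 119.75], [-152.13, 152.13]. Speed limits (degrees/s): [147.25, 147.25, 180, 180, 180, 180, 180].

INTERFACE

Orientations are given as [roll, pitch, yaw] about the fixed x, y, z axes, in that order (R = Rz(yaw) Ry(pitch) Rx(roll)).
In Python, from workcell import status, viewer, finish_job, nets, ctrl gives the robot as it stands.
- The arm moves only by the shell command python3 -m handwheel 'ROWS' [OPENING] [FORCE]. ROWS is a JSON object of lists of equal length, an entry for each row: "xyz": the shift along the world's x, y, z in mm, a list of three; "dr": the turn, a rotation vector about the world's x, y, z in degrees, a list of three. A call has exactly 8 rows; each row is the pose to reach, as a shift and turn from the pose commanded when the call began; what a row does not reach only later rows make up. A row lasts 1/8 s, in which the tool goes at most 62.5 mm and 10.7 degrees, less where a joint would pass 70% of its speed; a pose out of reach is approached as far as the arm can. A call with a gripper value outside its range is refused whole. OPENING is the finger opening in mm, from 0 to 88.1, set as the call begins (- or left out, the last holds). The fingers move at their own pace and stop on an object; FORCE is the grip in N (left out, the last holds). Time passes only in rows, so rows that repeat a pose let the fingers close, or fill a call up. It gives the time, the measured TCP pose, the force, the opening and the grip force at its end, in the units of the state.
- status.read_state(): the state, without advancing time (a new reading comes with each control period).
- viewer.grab_frame(name): name is "side" or "top" or "wrist"; returns a dict with "pixels" (400x640x3 uint8, red, green, blue), "fx", "fy", "cx", "cy" (pixels), "world_to_cam" (4x4, takes a point from world to camera coordinates); the wrist camera has in their place "tool_from_camera" (4x4, takes a point from camera to tool coordinates, whose origin is the TCP and whose axes are the flange's). Camera axes: x right, y up, looking along -z (the intrinsics and any distortion apply to the point x, -y, -z); pixel columns grow to the right and rows downward; lengths in mm; the calibration is good to about 2 mm. A picture is of the moment at which its call begins: read the wrist's pose just before it. There is no depth.
- finish_job(): hands the job in; it is judged then, once.
Trained networks look in a picture, given as the dict that the camera call returned (one of the last four; its "shot" number tells which), for a name from the list of things; names that differ only in an ending like _2 or _b are one class to them, and where a whole thing is asked for, a point or a joint stands for the part that bears it (a point fixed in the world has none). Each returns a list of dicts, best first, with "p" (0 to 1); they miss things now and then, are a little off and sometimes report something else, mostly with a low value. They report only what shows in the picture. A call takes as long as a camera call.
- nets.search_frame(thing, picture): "box" ([left, top, right, bottom] in pixels, round what is visible of it).
The state is a dict: "clock": time; "joints": joint angles; "qvel": joint speeds; "tau": joint torques, N m; "position": TCP position; "tool_rot": TCP orientation; "ft_force": force on the tool from outside, world axes, zero at the start; "ft_torque": the same for the moment, N m; "opening": opening from 0.0 (shut) to 1.0 (fully open); "grasp_force": force on a finger pad.
Only numpy, scipy, OpenCV 4.12 (cv2) and the standard library are available. Lean on these libraries where they do the work, as an engineer would, in place of code of your own. Each camera call takes 0.05 s, during which the arm holds its last target. There are 200 camera calls.

## Working session

There is one attempt and no reset: what is moved stays moved. The work goes in short steps, Python scripts to look and compute and a shell command to move; the robot and the scene stay as the last step left them, time stands still between calls to the robot, and variables do not carry over. Pictures are saved under pics/ and viewed, at most 10 in all, crops included, and the job is handed in when it is done.

```bash
ls; mkdir -p pics; cat > h.py <<'E'
import numpy as np, cv2
from workcell import status, viewer, finish_job, nets, ctrl
def grab(n, png=None):
    f=viewer.grab_frame(n)
    if png: cv2.imwrite('pics/'+png, cv2.cvtColor(f['pixels'],cv2.COLOR_RGB2BGR))
    return f
E
python3 - <<'E'
from h import *
s=status.read_state(); print({k:s[k] for k in('clock','position','tool_rot','opening')}, ctrl.hold_point_z)
for n in('top','side','wrist'):
    f=grab(n,n+'0.png'); print(n,{k:(np.round(v,3).tolist() if k!='pixels' else 0) for k,v in f.items() if k!='name'})
    for t in('brass_driver','steel_driver','time_lock','lock_hole','stand'):
        try: print(t,[(np.round(d['box'],1).tolist(),round(d['p'],2)) for d in nets.search_frame(t,f)[:3]])
        except Exception as e: print(t,e)
E
```

```text
pics
{'clock': 0.0, 'position': array([255.79077602, 569.89667986, 403.87867817]), 'tool_rot': array([-1.79891931e+02,  9.96277318e-03,  1.55833951e+02]), 'opening': 0.9997574953495003} 147.29999999999998
top {'pixels': 0, 'fx': 424.125, 'fy': 424.125, 'cx': 320.424, 'cy': 201.597, 'world_to_cam': [[0.121, -0.993, 0.001, -91.574], [0.97, 0.118, 0.215, -525.643], [-0.213, -0.025, 0.977, -949.44], [0.0, 0.0, 0.0, 1.0]], 'shot': 1}
brass_driver [([389.4, 215.8, 415.9, 243.2], 0.9)]
steel_driver [([442.1, 235.6, 471.0, 259.5], 0.95)]
time_lock [([197.0, 141.3, 294.2, 238.6], 0.8)]
lock_hole [([199.6, 144.1, 294.8, 236.3], 0.76), ([443.1, 235.3, 474.7, 257.8], 0.28)]
stand [([380.0, 211.0, 472.5, 265.4], 0.57)]
side {'pixels': 0, 'fx': 478.915, 'fy': 478.915, 'cx': 317.54, 'cy': 199.377, 'world_to_cam': [[0.78, -0.626, -0.01, -444.217], [0.382, 0.463, 0.8, -251.167], [-0.496, -0.627, 0.6, -759.395], [0.0, 0.0, 0.0, 1.0]], 'shot': 2}
brass_driver [([345.3, 231.7, 376.8, 286.6], 0.56)]
steel_driver [([387.8, 284.0, 423.7, 345.7], 0.62)]
time_lock [([213.1, 141.0, 316.9, 221.3], 0.9)]
lock_hole [([217.0, 145.6, 315.5, 214.4], 0.73)]
stand [([329.5, 258.4, 440.4, 377.7], 0.85)]
wrist {'pixels': 0, 'fx': 319.967, 'fy': 319.967, 'cx': 321.65, 'cy': 201.612, 'tool_from_camera': [[-0.0, 0.963, 0.27, 68.714], [1.0, 0.0, 0.0, 0.761], [0.0, 0.27, -0.963, 20.204], [0.0, 0.0, 0.0, 1.0]], 'shot': 3}
brass_driver []
steel_driver []
time_lock []
lock_hole []
stand []
```

```bash
python3 - <<'E'
import cv2,numpy as np
a=cv2.imread('pics/top0.png')[120:290,180:490];b=cv2.imread('pics/side0.png')[130:390,200:450]
cv2.imwrite('pics/t1.png',cv2.resize(a,None,fx=2.5,fy=2.5,interpolation=2));cv2.imwrite('pics/s1.png',cv2.resize(b,None,fx=2.3,fy=2.3,interpolation=2))
E
```

```text
(no output)
```

View pics/t1.png

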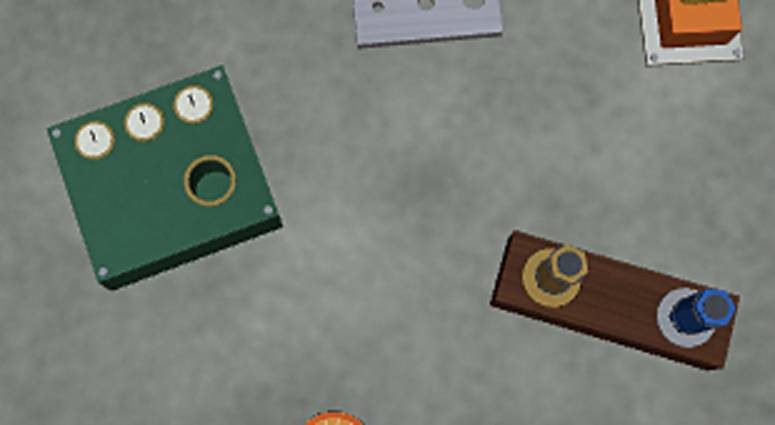

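View pics/s1.png

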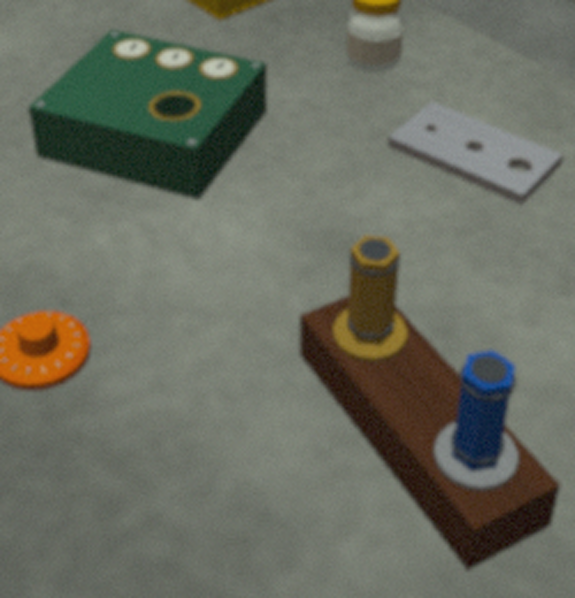

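The top view shows the casing with its hole at about (264,192) px. The brass driver's top is at (408,226), and the blue one is further towards -y. The side view agrees: hole (276,176), brass top (363,239). Now I triangulate.

```bash
cat >> h.py <<'E'
def P(f):
    K=np.array([[f['fx'],0,f['cx']],[0,f['fy'],f['cy']],[0,0,1]])
    W=np.array(f['world_to_cam']) if 'world_to_cam' in f else f['W']
    return K@np.diag([1,-1,-1])@W[:3]
def tri(Pa,a,Pb,b):
    X=cv2.triangulatePoints(Pa,Pb,np.array(a,float).reshape(2,1),np.array(b,float).reshape(2,1)).ravel()
    return X[:3]/X[3]
def onplane(Pm,a,z):
    A=np.array([[Pm[0,i]-a[0]*Pm[2,i] for i in range(4)],[Pm[1,i]-a[1]*Pm[2,i] for i in range(4)]])
    return np.linalg.solve(A[:,:2],-A[:,2]*z-A[:,3])
E
python3 - <<'E'
from h import *
ft,fs=grab('top'),grab('side'); T,S=P(ft),P(fs)
pts={'brass top':((569,265),(375,250),131),'brass collar':((552,277),(370,330),51),'blue top':((715,308),(487,372),131),'blue collar':((687,317),(477,453),51),
'hole':((210,180),(175,106),60),'d1':((95,139),(131,48),60),'d2':((144,121),(174,58),60),'d3':((193,103),(218,68),60),
'c1':((56,132),(114,35),60),'c2':((218,75),(258,65),60),'c3':((268,210),(192,142),60),'c4':((102,271),(41,104),60)}
R={}
for k,(a,b,z) in pts.items():
    a=np.array(a)/2.5+[180,120]; b=np.array(b)/2.3+[200,130]; R[k]=tri(T,a,S,b)
    print(k,R[k].round(1),onplane(T,a,z).round(1),onplane(S,b,z).round(1))
y=lambda d:np.degrees(np.arctan2(d[1],d[0]))
print('stand yaw',y(R['brass top']-R['blue top'])-90, y(R['brass collar']-R['blue collar'])-90)
print('lock yaw',y(R['d1']-R['d3'])-90,y(R['c1']-R['c2'])-90,y(R['c4']-R['c3'])-90, y(R['c2']-R['c3']))
E
```

```text
brass top [ 486.4 -223.9  130.7] [ 485.8 -223.5] [ 486.6 -224.3]
brass collar [ 487.3 -223.7   49.8] [ 487.2 -223.5] [ 486.4 -224.5]
blue top [ 463.8 -351.5  129.1] [ 463.6 -351. ] [ 462.2 -352.5]
blue collar [ 465.3 -352.4   49.1] [ 464.9 -351.7] [ 464.2 -353.3]
hole [540.  108.8  57.5] [539.2 108.5] [538.2 105.6]
d1 [565.7 224.5  59. ] [565.9 224. ] [564.4 223.2]
d2 [589.5 180.9  58.1] [589.4 180.3] [587.5 178.3]
d3 [613.2 136.9  57.8] [613.  136.2] [610.7 134.1]
c1 [569.2 264.   55.4] [568.3 262.4] [565. 257.]
c2 [646.3 116.1  57.7] [644.1 116.4] [645.3 112.8]
c3 [517.8  49.8  57.9] [517.   49.7] [516.5  47.2]
c4 [441.9 196.   56.6] [440.6 195.5] [440.5 191. ]
stand yaw -10.037283953850675 -9.727452853271856
lock yaw 28.454065814772648 27.538224374713835 27.41363943734285 27.302156969593312
```

```bash
python3 -m handwheel '{"xyz":[[24,-46,0],[48,-92,0],[72,-139,0],[97,-185,0],[121,-231,0],[145,-278,0],[170,-324,0],[194,-370,0]],"dr":[[0,0,-8.5],[0,0,-17],[0,0,-25.5],[0,0,-34],[0,0,-42.5],[0,0,-51],[0,0,-59.5],[0,0,-68]]}' 88 40
python3 -m handwheel '{"xyz":[[5,-56,0],[10,-112,0],[16,-168,0],[22,-224,0],[28,-280,0],[34,-336,0],[36,-392,0],[36,-424,0]],"dr":[[0,0,-8.5],[0,0,-17],[0,0,-25.5],[0,0,-34],[0,0,-42.5],[0,0,-51],[0,0,-59.5],[0,0,-68]]}' 88 40
python3 - <<'E'
from h import *
from scipy.spatial.transform import Rotation as Ro
s=status.read_state(); f=grab('wrist','w1.png'); print(s['clock'],s['position'],s['tool_rot'],s['joints'].round(0) if hasattr(s['joints'],'round') else s['joints'])
for t in('brass_driver','steel_driver'): print(t,[(np.round(d['box'],1).tolist(),round(d['p'],2)) for d in nets.search_frame(t,f)[:2]])
M=np.eye(4); M[:3,:3]=Ro.from_euler('xyz',s['tool_rot'],degrees=True).as_matrix(); M[:3,3]=s['position']
np.save('W1.npy',P({**{k:f[k] for k in('fx','fy','cx','cy')},'W':np.linalg.inv(M@np.array(f['tool_from_camera']))}))
a=f['pixels'][100:300,220:420,::-1]; cv2.imwrite('pics/w1c.png',cv2.resize(a,None,fx=3,fy=3,interpolation=2))
E
```

```text
clock: 2.0
position: [450.6, 198.8, 405.0]
tool_rot: [179.9, -0.0, 87.6]
ft_force: [0.8, 0.5, -0.8]
opening: 0.997
grasp_force: 0.0
clock: 3.0
position: [485.5, -227.0, 405.1]
tool_rot: [179.9, -0.0, 19.4]
ft_force: [0.6, -0.4, -0.4]
opening: 0.997
grasp_force: 0.0
3.0 [ 485.47565909 -226.99113524  405.0965947 ] [ 1.79885791e+02 -2.55972357e-02  1.93697794e+01] [  6.  34.  23. 106. -18.  43. -32.]
brass_driver [([291.4, 151.8, 340.8, 217.9], 0.77)]
steel_driver [([397.1, 211.1, 459.4, 253.2], 0.6)]
```

View pics/w1c.png

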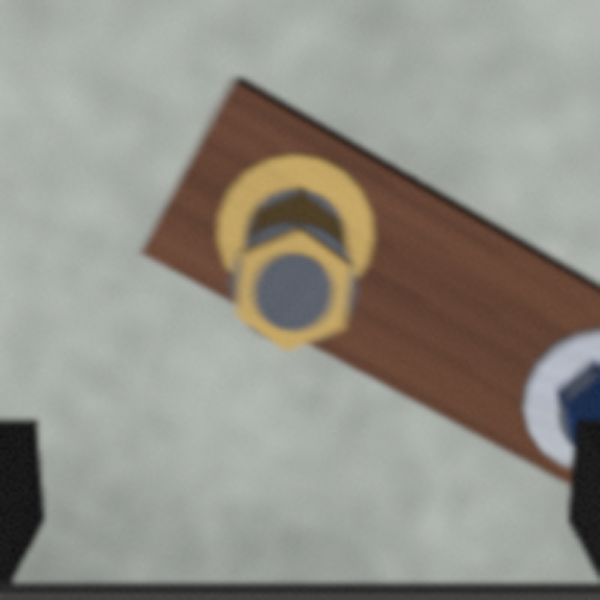

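The wrist view shows the brass hex top centred at crop (293,291), full-frame (318,197), with the left and right flats facing the fingers. I project it to the top plane.

```bash
python3 - <<'E'
from h import *
W=np.load('W1.npy'); q=lambda p:np.array(p)/3+[220,100]
V=[onplane(W,q(p),131) for p in [(297,231),(353,262),(348,327),(290,350),(238,320),(240,262)]]
print('top',onplane(W,q((293,291)),131),np.mean(V,0),'collar',onplane(W,q((296,233)),51))
for i in range(3): d=V[i]-V[i+3]; print(np.degrees(np.arctan2(d[1],d[0])))
s=status.read_state();print(s['position'],s['tool_rot'])
E
```

```text
top [ 487.44806537 -223.32676863] [ 487.15880562 -223.81162193] collar [ 487.49232108 -223.56889266]
15.922526279344524
-43.134971743988025
-102.64538012251957
[ 485.54369113 -225.26148274  404.77986245] [1.79939803e+02 1.26590257e-02 1.97041969e+01]
```

```bash
python3 -m handwheel '{"xyz":[[1,0,-20],[1,0,-50],[1,0,-80],[1,0,-110],[1,0,-135],[1,0,-150],[1,0,-157],[1,0,-157]],"dr":[[0,0,-2],[0,0,-2],[0,0,-2],[0,0,-2],[0,0,-2],[0,0,-2],[0,0,-2],[0,0,-2]]}' 88 40
python3 -m handwheel '{"xyz":[[0,0,0],[0,0,0],[0,0,0],[0,0,0],[0,0,0],[0,0,0],[0,0,0],[0,0,0]],"dr":[[0,0,0],[0,0,0],[0,0,0],[0,0,0],[0,0,0],[0,0,0],[0,0,0],[0,0,0]]}' 0 45
```

```text
clock: 4.15
position: [487.0, -223.4, 247.9]
tool_rot: [-180.0, -0.0, 17.9]
ft_force: [-0.7, 0.2, 0.5]
opening: 1.0
grasp_force: 0.0
clock: 5.15
position: [486.6, -223.5, 247.7]
tool_rot: [-179.9, 0.0, 17.8]
ft_force: [-1.4, 1.6, 1.8]
opening: 0.336
grasp_force: 45.0
```

```bash
python3 -m handwheel '{"xyz":[[0,0,8],[0,0,25],[0,0,45],[0,0,65],[0,0,80],[0,5,80],[1,20,80],[3,45,80]],"dr":[[0,0,0],[0,0,0],[0,0,0],[0,0,0],[0,0,0],[0,0,0],[0,0,0],[0,0,0]]}' 0 45
python3 -m handwheel '{"xyz":[[4,45,0],[8,95,0],[12,145,0],[16,195,0],[20,245,0],[23,290,0],[26,320,0],[27,332,0]],"dr":[[0,0,0],[0,0,0],[0,0,0],[0,0,0],[0,0,0],[0,0,0],[0,0,0],[0,0,0]]}' 0 45
python3 - <<'E'
from h import *
for n in('top','side'):
    f=grab(n); t={k:[np.round(d['box'],1).tolist() for d in nets.search_frame(k,f)[:1]] for k in('brass_driver','steel_driver')};print(n,t)
    if n=='top': a=f['pixels'][120:260,180:320,::-1]
    else: b=f['pixels'][80:220,200:340,::-1]
cv2.imwrite('pics/c2.png',cv2.resize(np.hstack([a,b]),None,fx=2.85,fy=2.85,interpolation=2))
s=status.read_state();print(s['clock'],s['position'],s['tool_rot'],s['ft_force'],s['opening'])
E
```

```text
clock: 6.15
position: [489.5, -177.8, 327.0]
tool_rot: [-180.0, 0.1, 17.8]
ft_force: [0.5, 0.8, -1.8]
opening: 0.341
grasp_force: 45.0
clock: 7.15
position: [515.9, 156.4, 326.6]
tool_rot: [-179.9, 0.1, 18.1]
ft_force: [0.1, -0.8, -2.8]
opening: 0.339
grasp_force: 45.0
top {'brass_driver': [[224.1, 187.0, 253.7, 207.4]], 'steel_driver': [[443.4, 233.5, 471.9, 261.0]]}
side {'brass_driver': [[216.3, 148.9, 315.1, 214.3]], 'steel_driver': [[390.0, 281.6, 421.0, 344.4]]}
7.45 [516.8086886  151.39293176 327.81162237] [1.79940101e+02 3.02666432e-02 1.76636000e+01] [-0.36134785 -0.07720639 -2.19872986] 0.3393688989511524
```

View pics/c2.png

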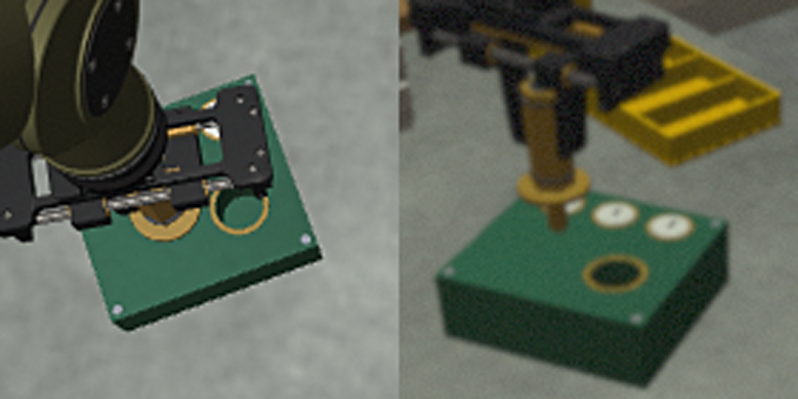

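The driver is held upright above the bare lid and the blue one is undisturbed. The rod's tip shows at crop (558,230), clear of the lid. Now I lower it.

```bash
python3 - <<'E'
from h import *
f=grab('side');S=P(f)@[516.8,152.6,90,1];print(S[:2]/S[2])
E
python3 -m handwheel '{"xyz":[[0,0,-8],[0,0,-16],[0,0,-22],[0,0,-25],[0,0,-27],[0,0,-28],[0,0,-29],[0,0,-29]],"dr":[[0,0,0],[0,0,0],[0,0,0],[0,0,0],[0,0,0],[0,0,0],[0,0,0],[0,0,0]]}' 0 45
python3 -c "
from h import *
s=status.read_state();print(s['position'],s['ft_force'])"
```

```text
[255.11482541 159.08506514]
clock: 8.5
position: [516.9, 153.3, 298.8]
tool_rot: [180.0, -0.0, 17.8]
ft_force: [0.2, 0.4, -3.1]
opening: 0.34
grasp_force: 45.0
[516.85925365 153.26587405 298.78840589] [ 0.21055115  0.37890768 -3.10526838]
```

```bash
python3 -m handwheel '{"xyz":[[0,0,-0.5],[0,0,-1],[0,0,-1],[0,0,-1.5],[0,0,-1.5],[0,0,-2],[0,0,-2],[0,0,-2]],"dr":[[0,0,0],[0,0,0],[0,0,0],[0,0,0],[0,0,0],[0,0,0],[0,0,0],[0,0,0]]}' 0 45
python3 -c "
from h import *
s=status.read_state();print(s['position'],s['ft_force'])"
```

```text
clock: 9.5
position: [516.9, 153.1, 297.6]
tool_rot: [-180.0, -0.0, 17.8]
ft_force: [-2.4, 0.5, 7.3]
opening: 0.335
grasp_force: 45.0
[516.9415562  153.14231485 297.60027835] [-2.43820018  0.4780705   7.31402103]
```

```bash
python3 -m handwheel '{"xyz":[[0,0,0.4],[2,-3.5,0.4],[4,-7.5,0.4],[6,-11.5,0.4],[8,-15.5,0.4],[10,-19,0.4],[12,-23,0.4],[14,-26.5,0.4]],"dr":[[0,0,0],[0,0,0],[0,0,0],[0,0,0],[0,0,0],[0,0,0],[0,0,0],[0,0,0]]}' 0 45
python3 -m handwheel '{"xyz":[[1,-2,0],[2,-4,0],[3,-6,0],[4.5,-8.5,0],[6,-11.5,0],[8,-15,0],[9,-17.7,0],[9,-17.7,0]],"dr":[[0,0,0],[0,0,0],[0,0,0],[0,0,0],[0,0,0],[0,0,0],[0,0,0],[0,0,0]]}' 0 45
python3 - <<'E'
from h import *
s=status.read_state();print(s['clock'],s['position'],s['tool_rot'],s['ft_force'],s['opening'])
a=grab('side')['pixels'][100:240,200:340,::-1]; b=grab('top')['pixels'][120:260,180:320,::-1]
cv2.imwrite('pics/c3.png',cv2.resize(np.hstack([b,a]),None,fx=2.85,fy=2.85,interpolation=2))
E
```

```text
clock: 10.5
position: [530.4, 129.1, 297.6]
tool_rot: [-179.7, 0.0, 18.0]
ft_force: [-3.0, 4.9, 8.1]
opening: 0.339
grasp_force: 45.0
clock: 11.5
position: [539.9, 108.6, 297.1]
tool_rot: [180.0, 0.0, 17.8]
ft_force: [-0.6, 0.7, -2.6]
opening: 0.343
grasp_force: 45.0
11.5 [539.94939201 108.61969151 297.11413219] [1.79980817e+02 2.00354496e-03 1.77969072e+01] [-0.60241852  0.6524053  -2.63447671] 0.3427705459481867
```

View pics/c3.png

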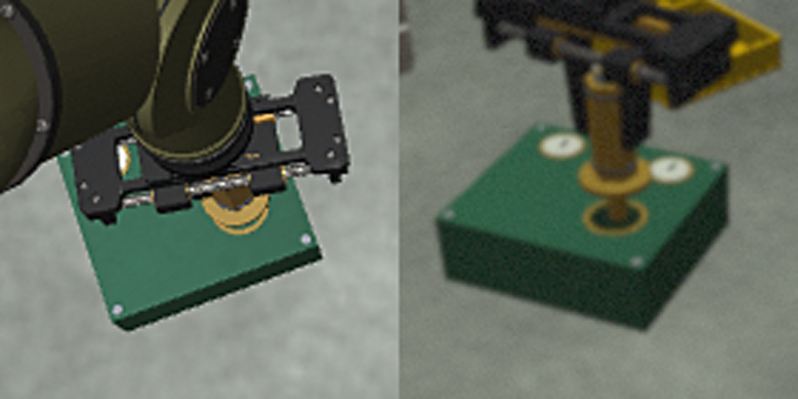

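The rod is at the hole's centre (side crop (616,218)) and the lid carries no load any more. Now I lower it home.

```bash
python3 -m handwheel '{"xyz":[[0,0,-5],[0,0,-12],[0,0,-19],[0,0,-25],[0,0,-30],[0,0,-32],[0,0,-33.5],[0,0,-33.5]],"dr":[[0,0,0],[0,0,0],[0,0,0],[0,0,0],[0,0,0],[0,0,0],[0,0,0],[0,0,0]]}' 0 45
```

```text
clock: 12.6
position: [539.9, 109.0, 263.7]
tool_rot: [180.0, -0.0, 17.8]
ft_force: [0.3, -0.1, -2.2]
opening: 0.339
grasp_force: 45.0
```

```bash
python3 -m handwheel '{"xyz":[[0,0,-0.5],[0,0,-1],[0,0,-1],[0,0,-1],[0,0,-1],[0,0,-1],[0,0,-1],[0,0,-1]],"dr":[[0,0,0],[0,0,0],[0,0,0],[0,0,0],[0,0,0],[0,0,0],[0,0,0],[0,0,0]]}' 0 45
```

```text
clock: 13.6
position: [539.9, 109.1, 262.7]
tool_rot: [180.0, -0.0, 17.8]
ft_force: [0.8, -0.4, -1.4]
opening: 0.346
grasp_force: 45.0
```

The collar is touching or within a fraction of a millimetre of the lid, so I release and retreat straight up.

```bash
python3 -m handwheel '{"xyz":[[0,0,0],[0,0,0],[0,0,0],[0,0,0],[0,0,0],[0,0,0],[0,0,0],[0,0,0]],"dr":[[0,0,0],[0,0,0],[0,0,0],[0,0,0],[0,0,0],[0,0,0],[0,0,0],[0,0,0]]}' 88 20
python3 -m handwheel '{"xyz":[[0,0,8],[0,0,20],[0,0,40],[0,0,65],[0,0,90],[0,0,115],[0,0,130],[0,0,130]],"dr":[[0,0,0],[0,0,0],[0,0,0],[0,0,0],[0,0,0],[0,0,0],[0,0,0],[0,0,0]]}' 88 20
python3 - <<'E'
from h import *
s=status.read_state();print(s['clock'],s['position'],s['ft_force'],s['opening'])
f=grab('side');g=grab('wrist')
a=f['pixels'][100:240,200:340,::-1]; b=g['pixels'][130:270,250:390,::-1]
for n,X in (('top',[540,109,146,1]),('collar',[540,109,66,1])): p=P(f)@X; print(n,p[:2]/p[2])
print([np.round(d['box'],1).tolist() for d in nets.search_frame('steel_driver',f)[:1]])
cv2.imwrite('pics/c4.png',cv2.resize(np.hstack([b,a]),None,fx=2.85,fy=2.85,interpolation=2))
E
```

```text
clock: 14.6
position: [539.8, 109.0, 262.6]
tool_rot: [180.0, 0.0, 17.8]
ft_force: [1.2, -0.4, 0.6]
opening: 0.998
grasp_force: 0.0
clock: 15.6
position: [540.1, 109.0, 393.8]
tool_rot: [180.0, -0.1, 17.8]
ft_force: [-0.6, -1.0, 0.2]
opening: 1.002
grasp_force: 0.0
15.6 [540.06460019 109.04264415 393.76929008] [-0.61908008 -1.00215212  0.24793605] 1.0017852822063729
top [273.34616032 141.20305688]
collar [275.72357515 172.8630204 ]
[[390.2, 281.4, 422.0, 343.0]]
```

View pics/c4.png

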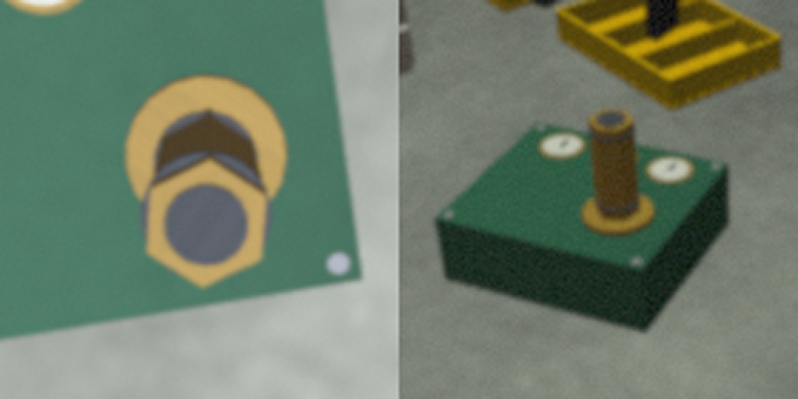

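The driver stands upright with its collar flat on the lid (side crop (617,213)). The gripper is clear and the blue driver has not moved, so I hand in.

```bash
python3 -c "
from h import *
print(finish_job())"
```

```text
the job is handed in; nothing more can be done
None
```

The brass driver touched down on the bare lid about 5 cm from the hole, slid into it, and now stands upright by itself with its collar on the lid; the blue-handled driver never left its stand, and the job is handed in, though no verdict was shown.

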